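# Lean the reworked board on the inspection stand and close the side stop

### The arm

A 6-joint arm with a two-finger parallel gripper is mounted at the origin on the work surface. World frame = base frame: x ahead of the robot, y to its left, z up, the work surface at z = 0. Lengths are in mm, angles in rad, forces in N, time in s.
With the tool pointing down it reaches from about 275 to 750 mm from the base axis. Payload 10.2 kg.
Tool frame: the origin (TCP) lies at the very end of the fingers, on their centre line; the grasp point (between the pads) lies 19 mm behind it; x points along the fingers, z is the direction in which the jaws open and shut, and the axes are right-handed (so a half turn about x gives the same grasp; the last joint's range is limited). The gripper opens to 85 mm and grips with 20 to 120 N. Pads are 22 mm wide; open, the fingers measure 114 mm over their backs; the gripper's body (76 mm by 85 mm) begins 54 mm behind the grasp point. The pads swing forward as they close: fully open they stand 13 mm farther back than shut.
Start: joints at [-1.465, 0.313, 1.498, -0, 1.331, -0.223], TCP at [169.514, -496.887, 231.294] pointing down, gripper open.
Joint ranges: [-2.94, 2.94], [-0.97, 2.17], [0.19, 2.56], [-1.23, 4.37], [0.02, 3.11], [-2.88, 2.88]. Speed limits (rad/s): [2.39, 2.39, 3.01, 3.14, 3.14, 3.14].

### API

Orientations are given as a unit quaternion [w, x, y, z].
In Python, from rig import sense, vision, job gives the robot as it stands. The module is installed in compiled form; this text tells all that it offers.
- The arm moves only by the shell command python3 -m pendant 'ROWS' [FORCE]. ROWS is JSON, a list of rows, each a list of 7 numbers: the turn, a rotation vector about the tool's x, y, z in rad, then the shift along the tool's x, y, z in cm, then the opening, from 0 (shut) to 1 (fully open). A call has exactly 5 rows; each row is the pose to reach, as a shift and turn from the pose commanded when the call began, along the tool's axes at that moment; what a row does not reach only later rows make up. A row lasts 1/8 s, in which the tool goes at most 62.5 mm and 10.7 degrees, less where a joint would pass 70% of its speed; a pose out of reach is approached as far as the arm can. A call with a gripper value outside its range is refused whole. The fingers move at their own pace and stop on an object; FORCE is the grip in N (left out, the last holds). Time passes only in rows, so rows that repeat a pose let the fingers close, or fill a call up. It gives the time, the measured TCP pose, the force and the opening at its end, in the units of the state.
- sense(): the state, without advancing time (a new reading comes with each control period).
- vision.capture(name): name is "scene" or "top" or "wrist"; returns the picture (480x640x3 uint8, red, green, blue); there is no depth.
- vision.calibration(name): a dict with "K" (3x3 intrinsics, pixels), "extrinsics" (4x4, takes a point from camera to world coordinates). Camera axes: x right, y up, looking along -z (the intrinsics and any distortion apply to the point x, -y, -z); pixel columns grow to the right and rows downward; lengths in mm; the calibration is good to about 2 mm. A picture is of the moment at which its call begins: read the wrist's pose just before it. calibration takes no time and is no camera call; for the wrist camera it gives the pose at the moment of the call.
- job.finish_job(): hands the job in, once; it reports no verdict.
The state is a dict: "time_s": time; "joints": joint angles; "dq": joint speeds; "tau": joint torques, N m; "eef_pos": TCP position; "ee_rot": TCP orientation; "force": force on the tool from outside, world axes, zero at the start; "wrist_torque": the same for the moment, N m; "grip_width": opening from 0.0 (shut) to 1.0 (fully open).
Only numpy, scipy, OpenCV 4.12 (cv2) and the standard library are available. Lean on these libraries where they do the work, as an engineer would, in place of code of your own. Each camera call takes 0.05 s, during which the arm holds its last target.

### The job

Lift the tall circuit board out of the slotted rack and set it on its long lower edge on the ledge of the inspection stand, component side out, near the fixed cheek (about a finger's breadth off at most); lower it already tilted to the slope of the rest until it sits on the ledge, rather than dropping or toppling it in, and let go so that it leans on the rest. Then slide the stand's side stop along until it touches the board's free end. Leave the two short boards in their slots and do not knock the other things about.

Things in the scene. Friction and masses are not known exactly. Their poses are not given: they have to be found in the camera images.
- board_mid (a point): Centre of the tall circuit board: dark flat carrier 8 mm thick, 150 mm long, 120 mm high, 0.2 to 0.35 kg, dark green circuit and chips (2 mm proud) on one face. x = normal of the component face, y along the length, z up the height. Starts upright in one rack slot, component side away from the robot. The top 35 mm of both faces is bare, to grip across the 8 mm.
- board_foot (a point): Middle of the board's long lower edge face, 60 mm below board_mid along its z; same axes.
- rack: Fixed rack, bare metal, base plate 170 x 170 x 12 mm; origin under its centre, z up. Slots run along its y at x = -50, 0 and +50 mm; boards stand on the base plate (12 mm up) between grey ribs that rise 40 mm above the table (slot 11 mm wide). The tall board is in any one of them, the short ones in the other two.
- stand: Fixed metal inspection stand, open to its +x side (away from the robot). Origin at table level, z up. Base plate 12 mm high, x -65 to 65, y -150 to 180 mm; its top is the ledge. Fixed cheek: upright plate at the -y end, 72 mm high, inner face at y = -135 mm. Opposite it, beyond the rest, is the sliding stop.
- ledge (a point): Point on the ledge (12 mm above the table) where the rest's front face starts, mid-length; axes as the stand's; 20 mm ahead (x) of and 70 mm to -y of the stand's origin. Rest: 6 mm steel plate, 130 mm long in y, sloping from here up and back (to -x) at 30 degrees from vertical for 75 mm. Lip: 12 mm high bar with its inner face 17 mm ahead of here (+x); the board's lower edge goes between.
- stop (a joint): Slide of the black side stop along the stand, in m: 0 = farthest from the fixed cheek, grows towards the cheek (stand's -y), to 0.10. About 2 N of friction, no spring; it stays where left. At 0 its face is 245 mm from the cheek's; it starts between 0 and 0.012.
- stop_face (a point): Centre of the stop's face that meets the board's end (facing the stand's -y), 50 mm above the table; axes as the stand's. The stop block is 16 mm thick, 54 mm in x, its top 74 mm above the table.
- stop_end (a point): Outer end of the stop's fin, 61 mm from stop_face in the stand's +y, 50 mm above the table. The fin runs from the block to here, 45 mm long, 14 mm thick in x, from 16 to 88 mm above the table; push on its end or pinch it across its 14 mm.
- short_a: Short board, 130 x 70 x 8 mm, upright in a rack slot; origin under its lower edge; leave it in its slot.
- short_b: Short board, 130 x 70 x 8 mm, upright in a rack slot; origin under its lower edge; leave it in its slot.
- jar: Amber jar, 54 mm across, 65 mm high, origin under it; leave alone.
- spool: Solder spool with black flanges, 60 mm across, 50 mm high, origin under it; leave alone.
- screwdriver: Grey-handled screwdriver lying on the table, about 200 mm; leave alone.
- brush: Wooden brush lying on the table, about 200 mm; leave alone.
- tin: Flat aluminium tin, 68 mm across, 22 mm high, origin under it; leave alone.
Things that resemble listed ones, but are neither listed nor needed, are in the scene too. Leave any purple or white look-alike of the part that bears board_mid alone.

How it is judged (in metres and radians):
On the way, in this order (a step that is already met when the one before it is completed fails the run):
1. the tall board is lifted clear of the rack (its lower edge over 50 mm above the table), in the fingers (height (world z) of board_foot above 0.05 m and contact force between the fingers and board above 0.5 N), for 0.1 s.
2. still in the fingers, it is lowered onto the ledge, tilted to the slope (lower edge within about 10 mm of the ledge) (angle between board_mid's own x axis and vertical between 0.77 and 1.28 rad and angle between board_mid's own y axis and vertical between 1.49 and 1.65 rad and angle between the y axis of board_mid and the y axis of stand, either way round below 0.12 rad and x of board_foot in the frame of stand between 0.016 and 0.04 m and y of board_foot in the frame of stand between -0.066 and -0.018 m and z of board_foot in the frame of stand below 0.024 m and contact force between the fingers and board above 0.5 N), for 0.05 s.
3. it leans on the rest, let go (angle between board_mid's own x axis and vertical between 0.77 and 1.28 rad and angle between board_mid's own y axis and vertical between 1.49 and 1.65 rad and angle between the y axis of board_mid and the y axis of stand, either way round below 0.12 rad and x of board_foot in the frame of stand between 0.016 and 0.04 m and y of board_foot in the frame of stand between -0.066 and -0.018 m and z of board_foot in the frame of stand below 0.018 m and contact force between the fingers and board below 0.1 N), for 0.3 s.
4. the stop is slid up to the board's free end (y of board_mid in the frame of stop_face above -0.08 m and angle between board_mid's own x axis and vertical between 0.77 and 1.28 rad and angle between board_mid's own y axis and vertical between 1.49 and 1.65 rad and angle between the y axis of board_mid and the y axis of stand, either way round below 0.12 rad and x of board_foot in the frame of stand between 0.016 and 0.04 m and y of board_foot in the frame of stand between -0.066 and -0.018 m and z of board_foot in the frame of stand below 0.018 m), for 0.2 s.
At the end, for the whole second after the job is handed in: The tall board, released and at rest, stands on its lower edge between rest and lip (within 6 mm of the ledge), leaning 17 to 46 deg from vertical, components out, level and parallel to the stand within 5 deg, within 40 mm of the cheek; the stop is within 5 mm of its free end (all of step 4 and linear speed of board below 0.02 m/s); the robot touches nothing.
It fails at once if a short board is pulled out or shifted by more than 20 mm (distance of any of short_a, short_b from where it was at the start of the episode above 0.02 m).
It fails at once if a bystander is moved by more than 40 mm (distance of any of jar, spool, screwdriver, brush, tin from where it was at the start of the episode above 0.04 m).
It also fails if it takes over 51 s, if anything falls off the work surface, if the arm or the gripper's body presses on something with over 40 N, if the wrist force passes 120 N, or if a joint passes its speed limit or range.

## Working session

There is one attempt and no reset: what is moved stays moved. The work goes in short steps, Python scripts to look and compute and a shell command to move; the robot and the scene stay as the last step left them, time stands still between calls to the robot, and variables do not carry over. Pictures are saved under pics/ and viewed, and the job is handed in when it is done.

```bash
mkdir -p pics; ls; python3 - <<'E'
from rig import sense, vision, job
import cv2,json
s=sense();print(s)
for n in ["scene","top","wrist"]:
    c=vision.calibration(n);print(n,{k:(v.tolist() if hasattr(v,'tolist') else v) for k,v in c.items()})
    im=vision.capture(n);cv2.imwrite(f"pics/{n}0.png",im[:,:,::-1])
E
```

```text
pics
{'time_s': 0.0, 'joints': array([-1.46539634e+00,  3.13431277e-01,  1.49841130e+00,  2.75794648e-05,
        1.33102134e+00, -2.23404556e-01]), 'dq': array([ 0.00207911,  0.00185179, -0.00078988, -0.00044951,  0.00196021,
        0.00112327]), 'tau': array([ 1.00946470e-04, -4.12269688e+01, -2.59741491e+01, -1.97721674e-04,
        4.13898902e-03, -2.40404825e-05]), 'eef_pos': array([ 169.49444149, -496.62115249,  230.75436879]), 'ee_rot': array([ 0.57479662,  0.41177093,  0.5753795 , -0.41108634]), 'force': array([ 0.45693937,  0.3917939 , -0.40715369]), 'wrist_torque': array([0.00244617, 0.01237709, 0.02875575]), 'grip_width': 0.9989076840299981}
scene {'K': [[521.1878168422635, 0.0, 319.7584657814302], [0.0, 521.1878168422635, 236.0438944971482], [0.0, 0.0, 1.0]], 'extrinsics': [[-0.5858299728938319, -0.4472132415428253, 0.6758724431784231, 1261.8945208492114], [0.8104231073504736, -0.3189473326708701, 0.49141325384500956, 639.6224595661718], [-0.004198801211631741, 0.8356272587529057, 0.5492808521125502, 667.920127118225], [0.0, 0.0, 0.0, 1.0]]}
top {'K': [[496.0423300958209, 0.0, 310.91810118106224], [0.0, 496.0423300958209, 236.385941660164], [0.0, 0.0, 1.0]], 'extrinsics': [[-0.02146024303723031, 0.9977348950784254, -0.06375372233546135, 440.10355519186794], [-0.9997672032008705, -0.021273926114788393, 0.003599926606487711, 131.2741091268601], [0.0022354804165066965, 0.06381613597286047, 0.9979591692132506, 1055.4735639872638], [0.0, 0.0, 0.0, 1.0]]}
wrist {'K': [[343.99679635806467, 0.0, 323.8802211039149], [0.0, 343.99679635806467, 237.88496829311606], [0.0, 0.0, 1.0]], 'extrinsics': [[0.3220593103083705, 0.9105292729649122, 0.25925709964759625, 235.66809375050087], [-0.9467191055842282, 0.3099959480735195, 0.08732380717649318, -474.3766485610716], [-0.0008577677391069809, -0.2735670946074961, 0.961852540144547, 372.003670830268], [0.0, 0.0, 0.0, 1.0]]}
```

View pics/scene0.png

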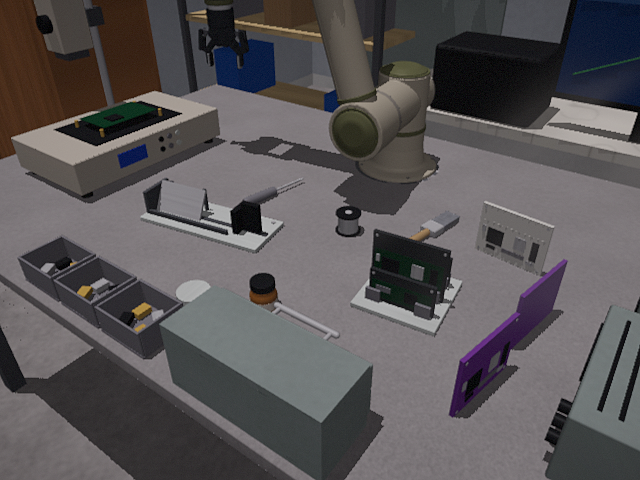

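View pics/top0.png

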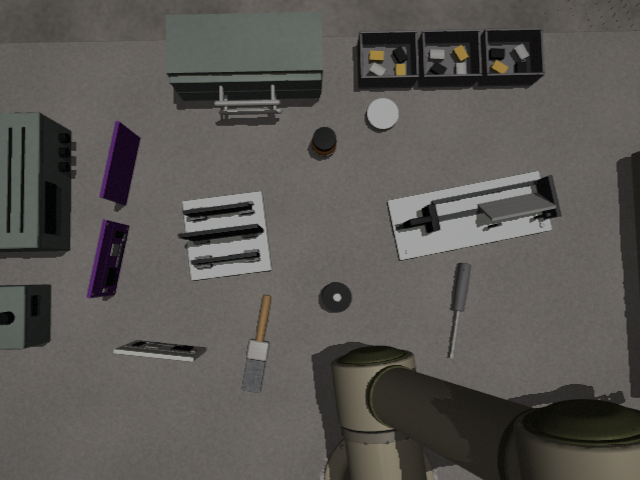

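View pics/wrist0.png

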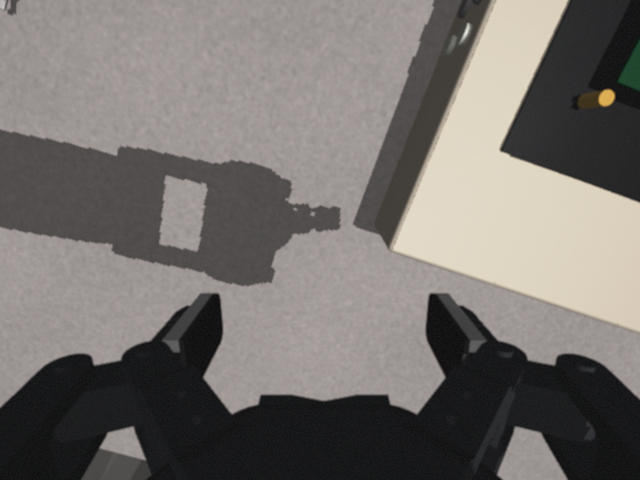

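The choice of tall board, with top-image pixels: dark board in the middle rack slot (222,234), short dark boards in the outer slots (220,210) and (225,260), purple look-alikes (120,165) and (108,260), white look-alike (160,348). I choose the dark one in the middle slot and will check it in a close crop.

```bash
cat > h.py <<'E'
import numpy as np,cv2
from rig import sense,vision
from scipy.spatial.transform import Rotation as R
def ray(c,uv):
    K=np.array(c["K"]);E=np.array(c["extrinsics"])
    d=np.array([(uv[0]-K[0,2])/K[0,0],-(uv[1]-K[1,2])/K[1,1],-1.])
    return E[:3,3],E[:3,:3]@d
def plane(c,uv,z):
    o,d=ray(c,uv);return o+d*(z-o[2])/d[2]
def proj(c,p):
    K=np.array(c["K"]);E=np.array(c["extrinsics"])
    q=E[:3,:3].T@(np.array(p)-E[:3,3]);return np.array([K[0,0]*q[0]/-q[2]+K[0,2],K[1,1]*-q[1]/-q[2]+K[1,2]])
def pose():
    s=sense();w,x,y,z=s["ee_rot"];return s["eef_pos"],R.from_quat([x,y,z,w]).as_matrix()
E
python3 - <<'E'
from h import *
im=cv2.imread("pics/top0.png")
cv2.imwrite("pics/c1.png",cv2.resize(im[185:290,170:280],None,fx=5,fy=5,interpolation=cv2.INTER_CUBIC))
cv2.imwrite("pics/c2.png",cv2.resize(im[165:265,380:570],None,fx=4,fy=4,interpolation=cv2.INTER_CUBIC))
s=cv2.imread("pics/scene0.png")
cv2.imwrite("pics/c3.png",cv2.resize(s[220:335,345:470],None,fx=5,fy=5,interpolation=cv2.INTER_CUBIC))
cv2.imwrite("pics/c4.png",cv2.resize(s[170:255,135:290],None,fx=5,fy=5,interpolation=cv2.INTER_CUBIC))
c=vision.calibration("top")
g=im.min(axis=2); m=(g>150).astype(np.uint8)
for k,(x0,y0,x1,y1) in dict(rack=(175,185,280,285),stand=(380,165,560,265)).items():
    a=np.zeros_like(m);a[y0:y1,x0:x1]=m[y0:y1,x0:x1]
    pts=np.argwhere(a)[:,::-1].astype(np.float32)
    P=np.array([plane(c,p,12)[:2] for p in pts],np.float32)
    print(k,cv2.minAreaRect(P),cv2.boxPoints(cv2.minAreaRect(P)).tolist())
E
```

```text
rack ((513.4514770507812, 305.89605712890625), (167.09539794921875, 165.6985321044922), 6.205067157745361) [[421.43829345703125, 379.2294921875], [439.34820556640625, 214.50172424316406], [605.4646606445312, 232.5626220703125], [587.5547485351562, 397.2904052734375]]
stand ((545.4598388671875, -208.6337890625), (127.24099731445312, 324.9766845703125), 10.0426607131958) [[454.4791564941406, -59.729286193847656], [511.1490783691406, -379.72674560546875], [636.4405517578125, -357.5382995605469], [579.7706298828125, -37.54083251953125]]
```

View pics/c1.png

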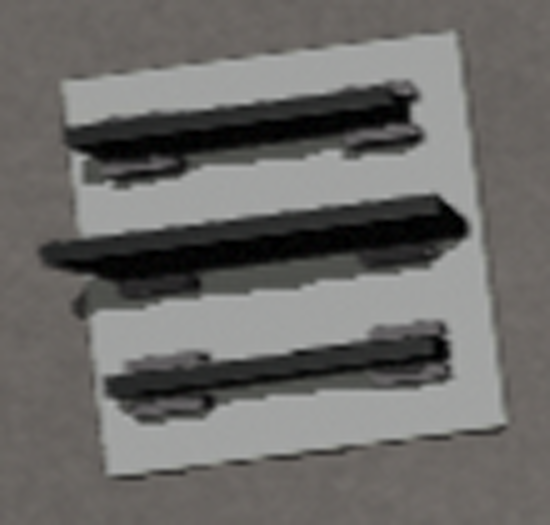

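View pics/c2.png

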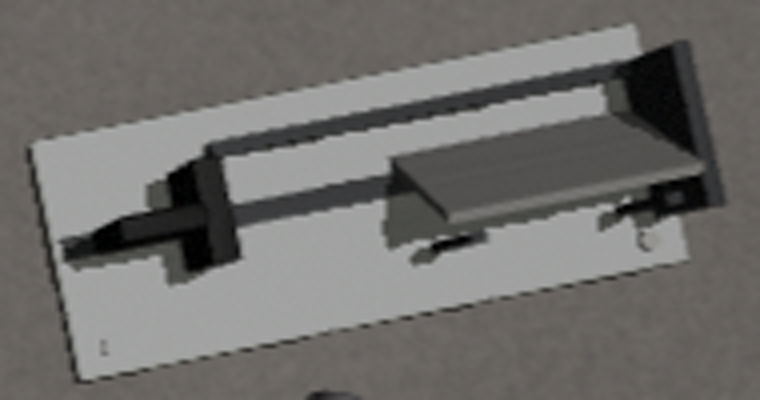

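View pics/c3.png

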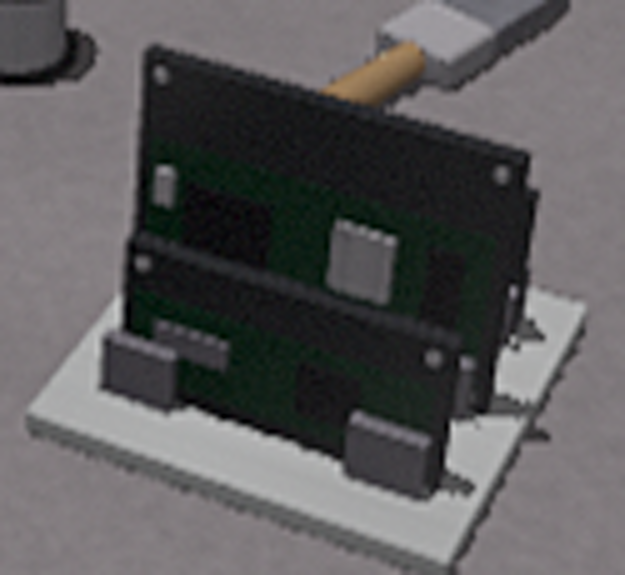

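View pics/c4.png

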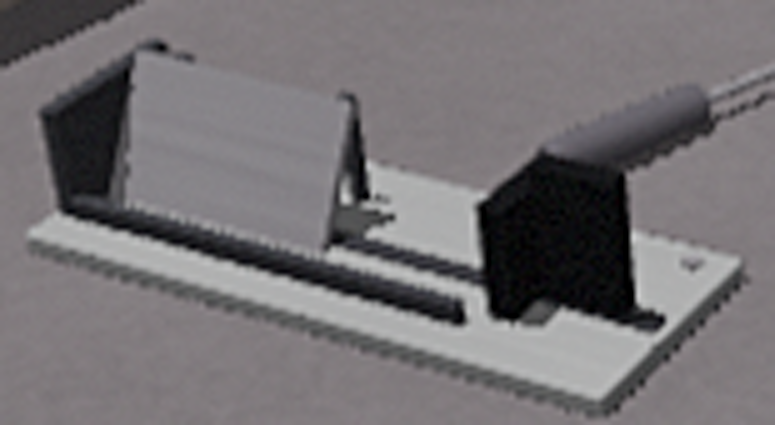

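The crop confirms a dark tall carrier with its bare top strip and its green circuit on the far side, standing in the middle slot. In c4 the stand's cheek is at the left, with the black stop and its fin at the right. Next I work out the move to a hover over the rack.

```bash
cat >> h.py <<'E'
def rows(tp,tR):
    p,M=pose(); rv=R.from_matrix(M.T@tR).as_rotvec(); d=M.T@(np.array(tp)-p)/10
    print("turn",np.round(rv,3),"deg",np.round(np.degrees(np.linalg.norm(rv)),1),"shift cm",np.round(d,2))
def tool(yaw,tilt=0,flip=0,az=None):
    # frame yaw (rad); tool x down tilted: top toward -x of frame by tilt; tool z = +-frame normal
    Z=R.from_euler('z',yaw).as_matrix()
    x=Z@np.array([np.sin(tilt),0,-np.cos(tilt)]); n=Z@np.array([np.cos(tilt),0,np.sin(tilt)])
    z=n*(-1 if flip else 1); return np.stack([x,np.cross(z,x),z],1)
E
python3 - <<'E'
from h import *
p,M=pose();print(p,M.round(3))
E_=vision.calibration("wrist")["extrinsics"]
print("cam in tool",(M.T@(np.array(E_)[:3,3]-p)).round(1)); print((M.T@np.array(E_)[:3,:3]).round(3))
for f in (0,1): rows([513,306,260],tool(np.radians(6.2),0,f))
# board top corners from top view
c=vision.calibration("top")
for uv in [(178,234),(260,224),(264,231)]: print(plane(c,uv,132).round(1))
E
```

```text
[ 169.49760729 -496.70106333  230.87322512] [[-0.     0.946  0.323]
 [ 0.001  0.323 -0.946]
 [-1.     0.    -0.001]]
cam in tool [-1.412e+02  6.990e+01  1.000e-01]
[[-0.     0.274 -0.962]
 [-0.001  0.962  0.274]
 [ 1.     0.001 -0.   ]]
turn [-1.35e+00 -1.00e-03 -1.00e-03] deg 77.4 shift cm [ -2.84  58.43 -64.88]
turn [ 1.791e+00 -1.000e-03  1.000e-03] deg 102.6 shift cm [ -2.84  58.43 -64.88]
[508.8 375.7 132. ]
[524.3 222.5 132. ]
[511.  215.3 132. ]
```

```bash
python3 - <<'E'
from h import *
rows([545,-180,260],tool(np.radians(10),0,0))
E
```

```text
turn [-1.417e+00 -1.000e-03 -1.000e-03] deg 81.2 shift cm [ -2.88  45.76 -17.85]
```

```bash
python3 -m pendant '[[-0.16,0,0,-0.4,5,-2,1],[-0.32,0,0,-0.8,10,-4,1],[-0.48,0,0,-1.2,15,-6,1],[-0.64,0,0,-1.6,20,-8,1],[-0.8,0,0,-2,25,-10,1]]'; python3 - <<'E'
from h import *
rows([545,-180,260],tool(np.radians(10),0,0))
E
```

```text
time_s: 0.78
eef_pos: [374.9, -320.1, 251.4]
ee_rot: [0.69, 0.153, 0.69, -0.153]
force: [0.3, -1.0, 0.2]
grip_width: 0.996
turn [-0.611 -0.    -0.   ] deg 35.0 shift cm [-0.86 19.89  9.48]
```

```bash
python3 -m pendant '[[-0.16,0,0,-0.2,5,2.4,1],[-0.32,0,0,-0.4,10,4.7,1],[-0.47,0,0,-0.6,15,7.1,1],[-0.611,0,0,-0.86,19.9,9.5,1],[-0.611,0,0,-0.86,19.9,9.5,1]]'; python3 - <<'E'
from h import *
rows([545,-180,260],tool(np.radians(10),0,0))
c=vision.calibration("wrist");im=vision.capture("wrist");cv2.imwrite("pics/w1.png",im[:,:,::-1])
import pickle;pickle.dump(c,open("w1.pkl","wb"))
E
```

```text
time_s: 1.4
eef_pos: [546.5, -179.9, 259.2]
ee_rot: [0.704, -0.061, 0.705, 0.062]
force: [-0.2, -0.9, 0.1]
grip_width: 1.003
turn [-0.    -0.    -0.001] deg 0.0 shift cm [-0.08  0.01 -0.15]
```

View pics/w1.png

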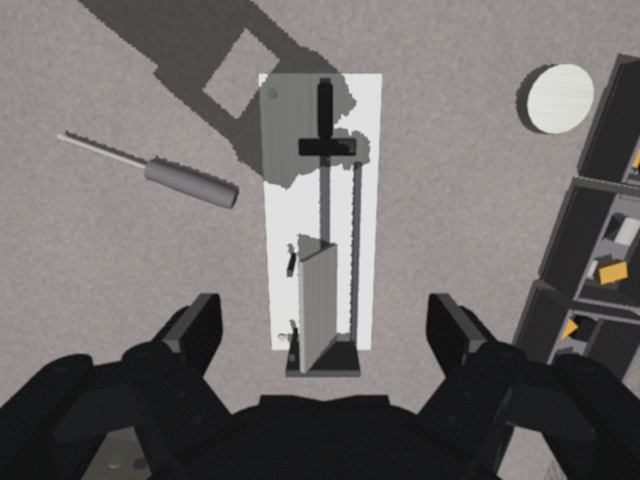

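The wrist picture shows the stand squarely: plate corners near (259,74), (382,74), (370,350), (272,350), fin (325,80–135), stop block (328,147), rest (320,300), cheek (323,362). I'll take finer readings from crops.

```bash
python3 - <<'E'
from h import *
im=cv2.imread("pics/w1.png")
cv2.imwrite("pics/w1a.png",cv2.resize(im[60:190,250:400],None,fx=4.5,fy=4.5,interpolation=cv2.INTER_CUBIC))
cv2.imwrite("pics/w1b.png",cv2.resize(im[225:385,255:390],None,fx=3.7,fy=3.7,interpolation=cv2.INTER_CUBIC))
E
```

```text
(no output)
```

View pics/w1a.png

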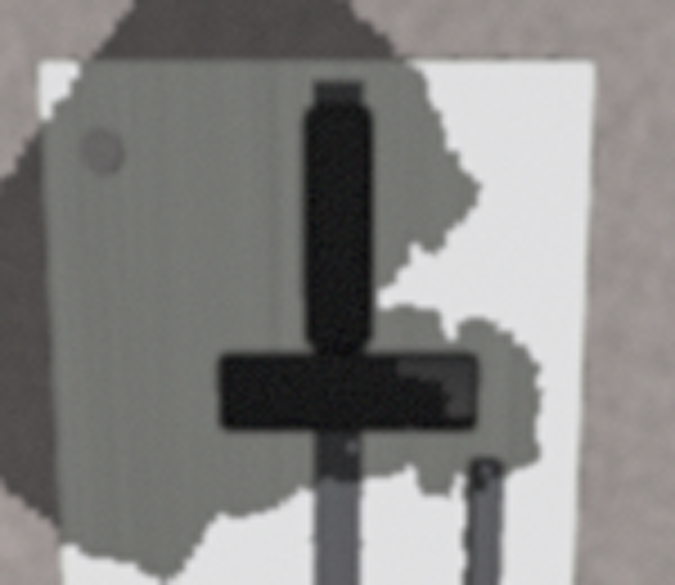

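View pics/w1b.png

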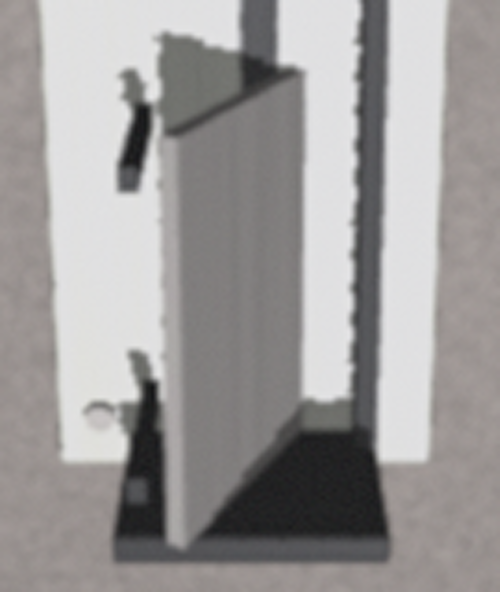

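```bash
python3 - <<'E'
from h import *
import pickle
c=pickle.load(open("w1.pkl","rb"))
W={"TL":(258.4,73.8),"TR":(382.2,73.8),"BR":(370.7,350.1),"BL":(272,349.6)}
S={"TL":(-65,180),"TR":(65,180),"BR":(65,-150),"BL":(-65,-150)}
P=np.array([plane(c,W[k],12)[:2] for k in W]);Q=np.array([S[k] for k in W],float)
print(P.round(1))
# rigid fit
from scipy.spatial.transform import Rotation as R
pc,qc=P.mean(0),Q.mean(0)
A=np.c_[P-pc,np.zeros(4)];B=np.c_[Q-qc,np.zeros(4)]
r,e=R.align_vectors(A,B);yaw=r.as_rotvec()[2];M=r.as_matrix()[:2,:2];o=pc-M@qc
print("yaw",np.degrees(yaw),"o",o,"err",e)
print("resid",((P-o)@M-Q).round(1))
def st(uv,z): return (((plane(c,uv,z)[:2]-o)@M)).round(1)
print("rest foot",st((336.9,243.9),12),st((335.5,335.8),12),"cheek base",st((335,341.8),12),"lip outer base",st((255+382/3.7,225+200/3.7),12))
a=lambda x,y:(250+x/4.5,60+y/4.5)
print("fin end top z88",st(a(338,102),88),"fin L/R",st(a(305,200),88),st(a(373,200),88),"stop top",st(a(218,353),74),st(a(478,353),74),"stop base",st(a(340,430),20))
E
```

```text
[[ 456.8  -58.2]
 [ 582.9  -36.1]
 [ 639.6 -358.4]
 [ 513.8 -379.8]]
yaw 9.98704074829431 o [ 550.8580483  -222.91774399] err 3.8309578998130576
resid [[ 0.9 -1.5]
 [-1.1 -1.6]
 [-1.1  1.1]
 [ 1.3  1.9]]
rest foot [18.8 -5.3] [  18.2 -127.9] cheek base [  17.6 -136.6] lip outer base [ 45.2 -49.9]
fin end top z88 [  4.7 158.7] fin L/R [ -1.6 141.7] [ 11.3 141.6] stop top [-19.6 114. ] [ 33.1 113.9] stop base [ 5.4 96.5]
```

```bash
python3 - <<'E'
from h import *
rows([513,306,270],tool(np.radians(6.2),0,0))
E
```

```text
turn [ 0.063 -0.001 -0.   ] deg 3.6 shift cm [-1.05 48.56  5.1 ]
```

```bash
python3 -m pendant '[[0.01,0,0,-0.2,5.5,0.6,1],[0.02,0,0,-0.4,11.5,1.2,1],[0.03,0,0,-0.6,17.5,1.8,1],[0.04,0,0,-0.8,23.5,2.4,1],[0.05,0,0,-1,29.5,3,1]]'; python3 -m pendant '[[0.01,0,0,0,5.5,0.6,1],[0.013,0,0,0,11,1.3,1],[0.013,0,0,0,16.5,1.9,1],[0.013,0,0,0,19,2.1,1],[0.013,0,0,0,19,2.1,1]]'; python3 - <<'E'
from h import *
rows([513,306,270],tool(np.radians(6.2),0,0))
c=vision.calibration("wrist");im=vision.capture("wrist");cv2.imwrite("pics/w2.png",im[:,:,::-1])
import pickle;pickle.dump(c,open("w2.pkl","wb"))
cv2.imwrite("pics/w2a.png",cv2.resize(im[120:350,220:430,::-1],None,fx=2.6,fy=2.6,interpolation=cv2.INTER_CUBIC))
E
```

```text
time_s: 2.08
eef_pos: [524.1, 114.2, 270.1]
ee_rot: [0.706, -0.041, 0.706, 0.041]
force: [0.8, 0.2, 0.1]
grip_width: 1.0
time_s: 2.7
eef_pos: [522.9, 304.9, 269.5]
ee_rot: [0.706, -0.038, 0.706, 0.037]
force: [0.4, -0.3, -0.9]
grip_width: 0.996
turn [-0.002 -0.001  0.   ] deg 0.1 shift cm [-0.05  0.22 -0.97]
```

View pics/w2.png

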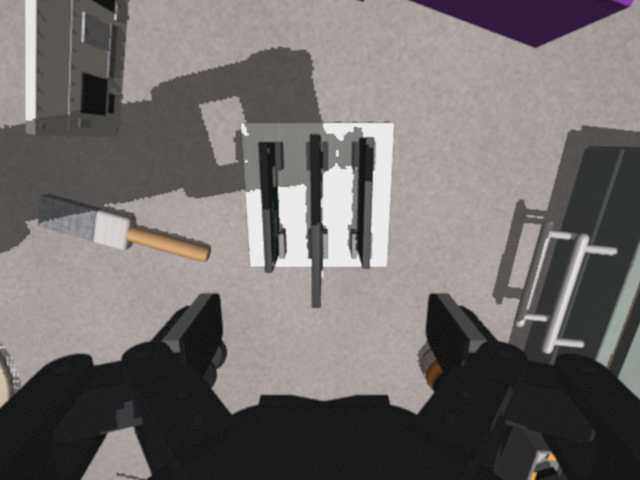

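View pics/w2a.png

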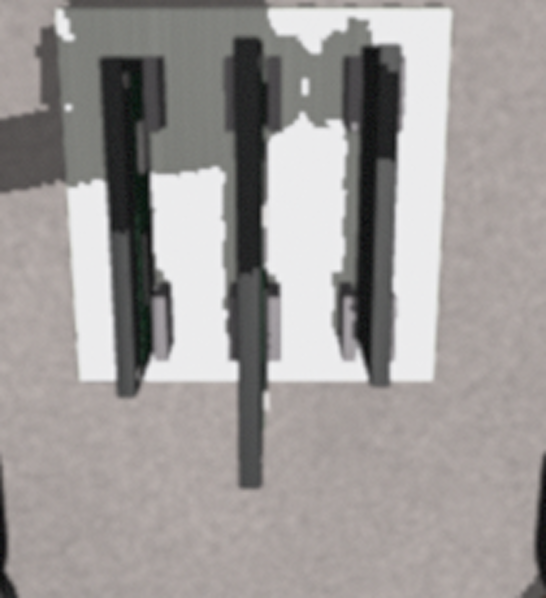

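The tall board's top edge runs from (315.4,134.6) to (316.3,307) in the wrist view, between the two short boards at (269,205) and (365,200).

```bash
python3 - <<'E'
from h import *
import pickle
c=pickle.load(open("w2.pkl","rb"))
u=lambda x,y:(220+x/2.6,120+y/2.6)
a=plane(c,u(248,38),132);b=plane(c,u(250.5,487),132);print(a,b,np.linalg.norm(a-b),"yaw",np.degrees(np.arctan2(b[0]-a[0],a[1]-b[1])))
P=np.array([plane(c,u(*q),12)[:2] for q in [(55,8),(451,8),(434,381),(80,381)]]);print(P.round(1),P.mean(0), np.degrees(np.arctan2(-(P[0]+P[1]-P[2]-P[3])[0],(P[0]+P[1]-P[2]-P[3])[1])))
m=(a+b)/2;print(m)
rows([m[0],m[1],102],tool(np.radians(6.2),0,0))
E
```

```text
[508.89530393 377.06661309 132.        ] [524.29944803 230.04164104 132.        ] 147.82973334969392 yaw 5.981188518655942
[[423.3 381.9]
 [590.  399.6]
 [608.9 232.5]
 [441.8 214.8]] [516.01782764 307.19551241] 6.383026771322091
[516.59737598 303.55412706 132.        ]
turn [-0.003 -0.001  0.001] deg 0.2 shift cm [16.76  0.05 -0.64]
```

```bash
python3 -m pendant '[[-0.003,0,0,5,0.05,-0.64,0.8],[-0.003,0,0,10,0.05,-0.64,0.6],[-0.003,0,0,14,0.05,-0.64,0.5],[-0.003,0,0,15,0.05,-0.64,0.5],[-0.003,0,0,15,0.05,-0.64,0.5]]' 50; python3 - <<'E'
from h import *
rows([516.5,303.5,100],tool(np.radians(6.2),0,0))
c=vision.calibration("wrist");im=vision.capture("wrist");cv2.imwrite("pics/w3.png",im[:,:,::-1])
E
```

```text
time_s: 3.38
eef_pos: [517.3, 303.7, 120.8]
ee_rot: [0.706, -0.038, 0.706, 0.038]
force: [-0.0, 0.8, 0.1]
grip_width: 0.5
turn [-0.001  0.001 -0.   ] deg 0.1 shift cm [ 2.08 -0.01 -0.08]
```

View pics/w3.png

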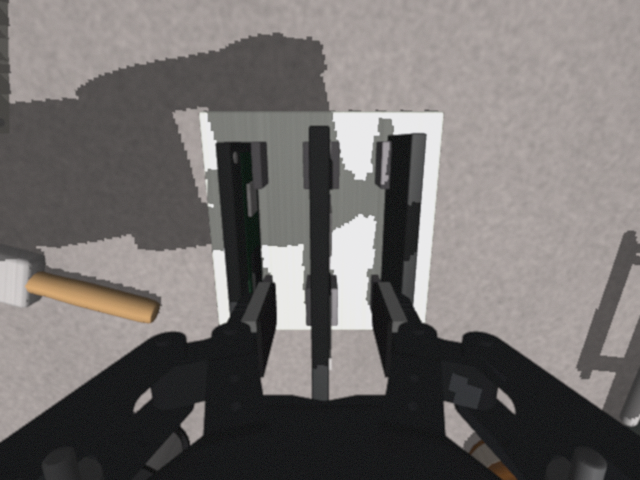

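The board's top edge (320,260) lies between the pads (268 and 378), about 1 mm off centre. I go down the rest and close.

```bash
python3 -m pendant '[[0,0,0,1.2,0,-0.1,0.5],[0,0,0,2.1,0,-0.1,0.5],[0,0,0,2.1,0,-0.1,0],[0,0,0,2.1,0,-0.1,0],[0,0,0,2.1,0,-0.1,0]]' 50;  python3 -m pendant '[[0,0,0,0,0,0,0],[0,0,0,0,0,0,0],[0,0,0,0,0,0,0],[0,0,0,-0.5,0,0,0],[0,0,0,-1.5,0,0,0]]'
```

```text
time_s: 4.05
eef_pos: [515.8, 304.5, 99.2]
ee_rot: [0.706, -0.038, 0.706, 0.039]
force: [0.9, 0.4, 0.4]
grip_width: 0.084
time_s: 4.68
eef_pos: [515.3, 304.2, 113.7]
ee_rot: [0.705, -0.039, 0.707, 0.038]
force: [0.9, 0.3, -2.6]
grip_width: 0.085
```

Holding it, with about 3 N of weight on the wrist. I lift straight up.

```bash
python3 -m pendant '[[0,0,0,-3,0,0,0],[0,0,0,-6,0,0,0],[0,0,0,-9,0,0,0],[0,0,0,-12,0,0,0],[0,0,0,-14,0,0,0]]';  python3 - <<'E'
from h import *
p,M=pose()
import pickle
c=vision.calibration("wrist");im=vision.capture("wrist");cv2.imwrite("pics/w4.png",im[:,:,::-1]);pickle.dump(c,open("w4.pkl","wb"))
im=vision.capture("scene");cv2.imwrite("pics/s4.png",im[:,:,::-1])
# stand
yaw=np.radians(10);Z=R.from_euler('z',yaw).as_matrix();o=np.array([549.8,-223,0])
T=tool(yaw,np.radians(30),0)
def tgt(foot,h=88): # TCP h up the board from foot
    return o+Z@np.array(foot)-T[:,0]*h
for f in ([25,-50,100],[25,-50,16]):
    print(tgt(f)); rows(tgt(f),T)
E
```

```text
time_s: 5.3
eef_pos: [515.7, 304.4, 256.0]
ee_rot: [0.707, -0.038, 0.705, 0.039]
force: [-0.5, 0.3, -3.5]
grip_width: 0.083
[ 539.77106158 -275.53970303  176.21023553]
turn [-0.064 -0.519  0.016] deg 30.0 shift cm [  7.96 -57.94  -4.01]
[ 539.77106158 -275.53970303   92.21023553]
turn [-0.064 -0.519  0.016] deg 30.0 shift cm [ 16.36 -57.94  -4.05]
```

View pics/w4.png

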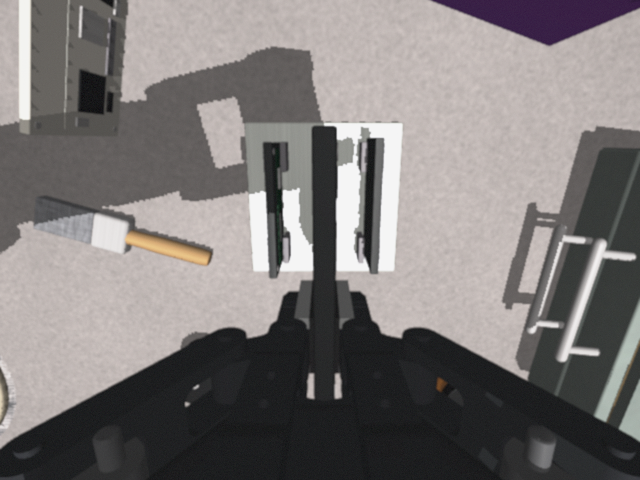

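View pics/s4.png

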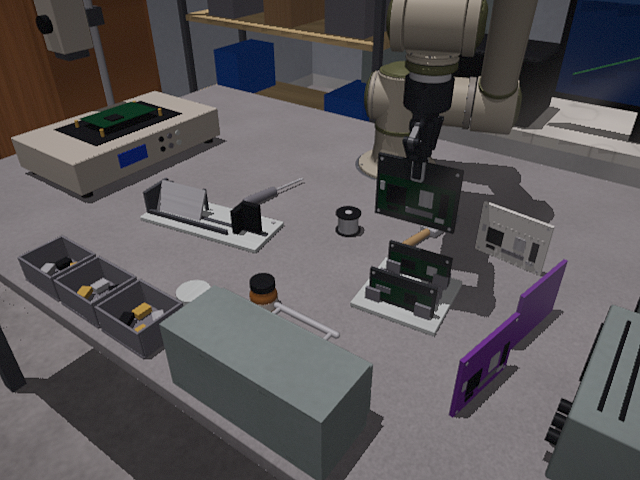

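```bash
python3 - <<'E'
from h import *
import pickle
c=pickle.load(open("w4.pkl","rb"));p,M=pose();p=p.copy()
a=plane(c,(324,127),p[2]+32);print("far end in tool",(M.T@(a-p)).round(1), p)
cs=vision.calibration("scene")
for x,y in [(-32,-75),(-32,75),(88,-75),(88,75)]:
    print(x,y,proj(cs,p+M@np.array([x,y,4.])).round(1))
s=cv2.imread("pics/s4.png");cv2.imwrite("pics/s4a.png",cv2.resize(s[140:240,365:475],None,fx=6,fy=6,interpolation=cv2.INTER_CUBIC))
E
```

```text
far end in tool [-31.9  73.    0.1] [516.25540812 304.63367841 256.53655678]
-32 -75 [377.2 154.6]
-32 75 [462.1 173.4]
88 -75 [373.5 214.1]
88 75 [452.  235.6]
```

View pics/s4a.png

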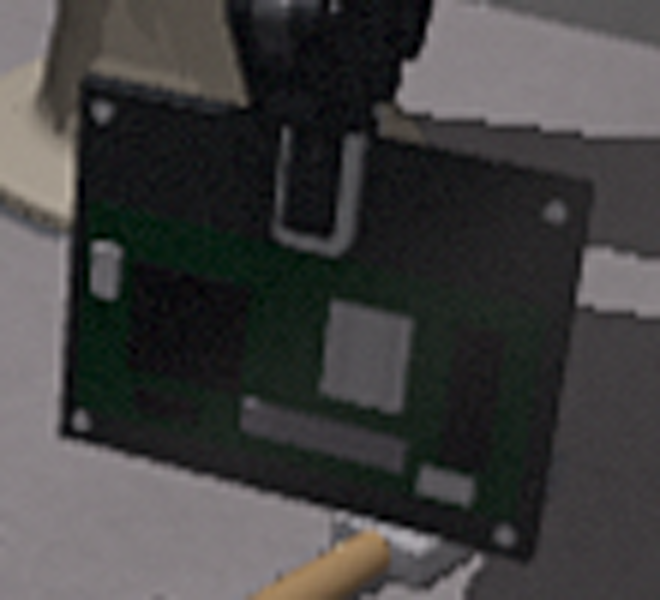

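The observed board corners (379,153), (464,170), (375,212), (454,233) match those predicted for a level, centred grasp within about 2 px. I carry it over, tilting on the way.

```bash
python3 -m pendant '[[-0.01,-0.05,0,0.4,-5,-0.4,0],[-0.02,-0.11,0,0.8,-10.5,-0.8,0],[-0.03,-0.17,0,1.2,-16.5,-1.2,0],[-0.04,-0.23,0,1.6,-22.5,-1.6,0],[-0.05,-0.29,0.01,2,-28.5,-2,0]]';  python3 - <<'E'
from h import *
yaw=np.radians(10);Z=R.from_euler('z',yaw).as_matrix();o=np.array([549.8,-223,0])
T=tool(yaw,np.radians(30),0)
f=[25,-50,110];rows(o+Z@np.array(f)-T[:,0]*88,T)
E
```

```text
time_s: 6.02
eef_pos: [526.0, 17.4, 233.1]
ee_rot: [0.8, -0.047, 0.595, 0.065]
force: [0.3, -0.0, -1.8]
grip_width: 0.085
turn [-0.014 -0.232  0.003] deg 13.3 shift cm [  3.47 -29.14  -4.5 ]
```

```bash
python3 -m pendant '[[0,-0.05,0,0.6,-5.9,-0.9,0],[-0.01,-0.1,0,1.2,-12,-1.8,0],[-0.01,-0.16,0,2,-18,-2.7,0],[-0.01,-0.21,0,2.8,-24,-3.6,0],[-0.014,-0.232,0,3.47,-29.1,-4.5,0]]';python3 -m pendant '[[0,0,0,0,0,0,0],[0,0,0,0,0,0,0],[0,0,0,0,0,0,0],[0,0,0,0,0,0,0],[0,0,0,0,0,0,0]]';  python3 - <<'E'
from h import *
import pickle
yaw=np.radians(10);Z=R.from_euler('z',yaw).as_matrix();o=np.array([549.8,-223,0])
T=tool(yaw,np.radians(30),0)
f=[25,-50,110];rows(o+Z@np.array(f)-T[:,0]*88,T)
for n in("wrist","scene"):
    c=vision.calibration(n);im=vision.capture(n)
    cv2.imwrite(f"pics/{n}5.png",im[:,:,::-1]);pickle.dump(c,open(n+"5.pkl","wb"))
    if n=="scene":cv2.imwrite("pics/s5a.png",cv2.resize(im[120:260,120:290,::-1],None,fx=4.5,fy=4.5,interpolation=cv2.INTER_CUBIC))
E
```

```text
time_s: 6.65
eef_pos: [539.2, -275.6, 185.5]
ee_rot: [0.862, -0.044, 0.499, 0.074]
force: [-0.2, 1.1, -2.0]
grip_width: 0.086
time_s: 7.28
eef_pos: [540.4, -273.0, 187.2]
ee_rot: [0.863, -0.045, 0.499, 0.074]
force: [-0.1, 0.0, -2.6]
grip_width: 0.087
turn [ 0.001 -0.001  0.003] deg 0.2 shift cm [ 0.03 -0.24 -0.15]
```

View pics/wrist5.png

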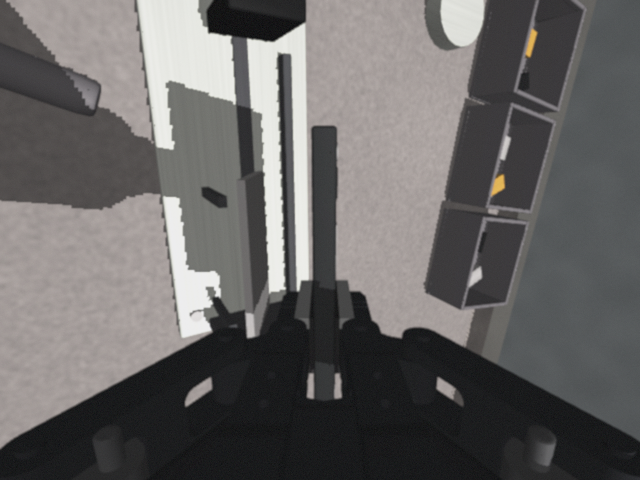

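View pics/s5a.png

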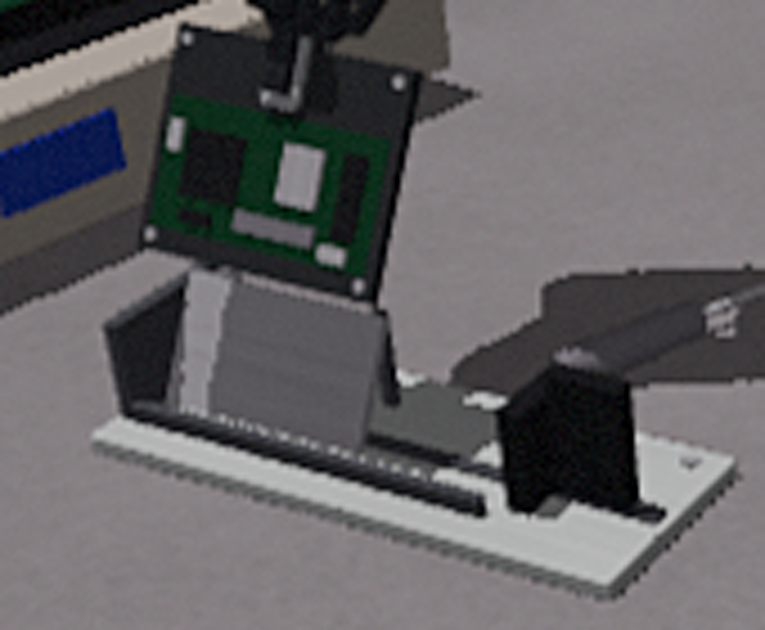

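The board is tilted parallel to the rest, components out, above the stand. The stop is at scene-crop (570,430) and the cheek at (150,340). I lower it to 40 mm, a little ahead of the rest, and look again.

```bash
python3 - <<'E'
from h import *
yaw=np.radians(10);Z=R.from_euler('z',yaw).as_matrix();o=np.array([549.8,-223,0])
T=tool(yaw,np.radians(30),0)
f=[28,-50,36];rows(o+Z@np.array(f)-T[:,0]*88,T)
E
```

```text
turn [ 0.    -0.001  0.003] deg 0.2 shift cm [ 6.59 -0.19 -3.56]
```

```bash
python3 -m pendant '[[0,0,0,1.5,-0.1,-0.8,0],[0,0,0,3.2,-0.2,-1.7,0],[0,0,0,4.9,-0.2,-2.6,0],[0,0,0,6.6,-0.2,-3.55,0],[0,0,0,6.6,-0.2,-3.55,0]]';  python3 - <<'E'
from h import *
import pickle
p,M=pose();print(p)
for n in("wrist","scene"):
    c=vision.calibration(n);im=vision.capture(n)
    cv2.imwrite(f"pics/{n}6.png",im[:,:,::-1]);pickle.dump(c,open(n+"6.pkl","wb"))
    if n=="scene":cv2.imwrite("pics/s6a.png",cv2.resize(im[150:255,135:255,::-1],None,fx=5.7,fy=5.7,interpolation=cv2.INTER_CUBIC))
    for y in(-75,75): print(n,y,"bottom front corner pred",proj(c,p+M@np.array([88,y,4.])).round(1),"back",proj(c,p+M@np.array([88,y,-4.])).round(1))
E
```

```text
time_s: 8.0
eef_pos: [542.2, -274.7, 110.0]
ee_rot: [0.862, -0.043, 0.5, 0.075]
force: [0.8, -0.1, -2.7]
grip_width: 0.082
[ 542.21418492 -274.71019105  110.02757377]
wrist -75 bottom front corner pred [329.7 338.4] back [319.1 338.4]
wrist 75 bottom front corner pred [330.6 130.5] back [318.1 130.5]
scene -75 bottom front corner pred [154.3 203.5] back [156.5 203.7]
scene 75 bottom front corner pred [204.4 217.3] back [206.4 217.3]
```

View pics/wrist6.png

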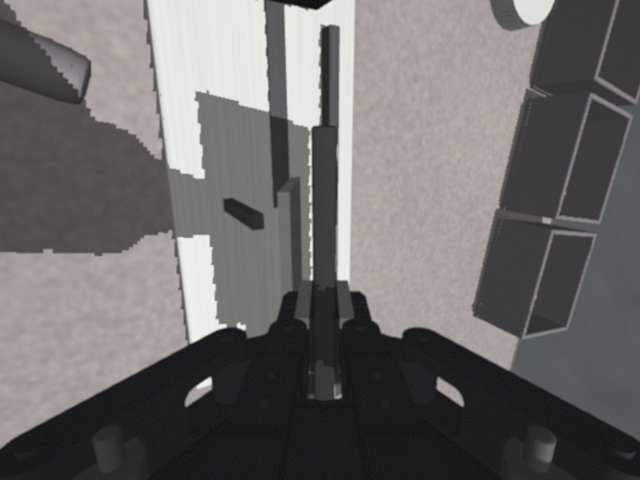

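View pics/s6a.png

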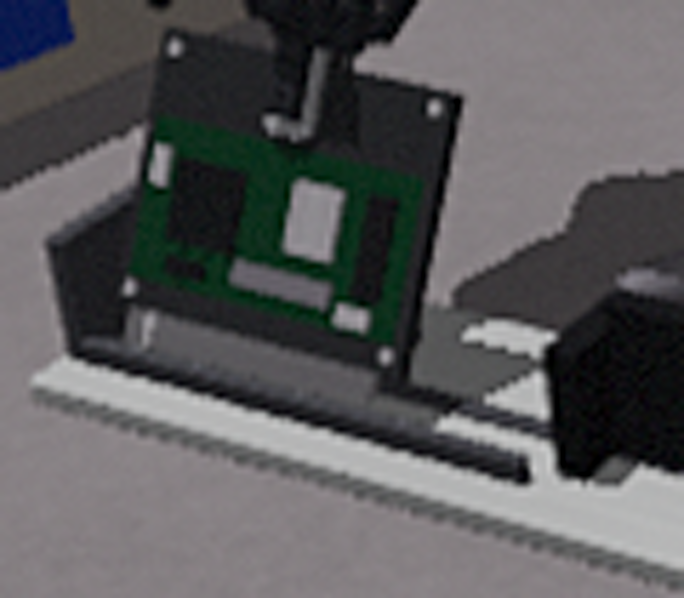

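```bash
python3 - <<'E'
from h import *
import pickle
yaw=np.radians(10);Z=R.from_euler('z',yaw).as_matrix();o=np.array([549.8,-223,0])
c=pickle.load(open("wrist6.pkl","rb"))
for n,q in dict(rest_foot=(20,-5,12),rest_topfront=(-17.5,-5,77),rest_topback=(-22.7,-5,74),lip_in=(37,50,24),lip_out=(45,50,24),lip_in_base=(37,50,12)).items(): print(n,proj(c,o+Z@np.array(q,float)).round(1))
s=cv2.imread("pics/wrist6.png");cv2.imwrite("pics/w6a.png",cv2.resize(s[10:300,250:370],None,fx=4,fy=2,interpolation=cv2.INTER_CUBIC))
E
```

```text
rest_foot [299.9 176.3]
rest_topfront [289.2 192. ]
rest_topback [277. 192.]
lip_in [329.6  91.4]
lip_out [339.9  92.2]
lip_in_base [320.6  93.5]
```

View pics/w6a.png

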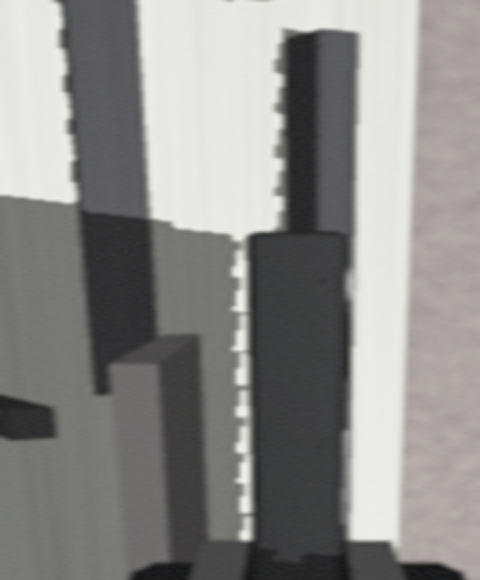

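The predicted rest and lip edges match the picture to within half a pixel, e.g. rest foot 299.9 predicted against 299.5 seen, and lip 329.6 against 329.5. The stand pose holds.

```bash
python3 - <<'E'
from h import *
yaw=np.radians(10);Z=R.from_euler('z',yaw).as_matrix();o=np.array([549.8,-223,0])
T=tool(yaw,np.radians(30),0);p,M=pose()
print("foot now",(Z.T@(p+M[:,0]*88-o)).round(1))
for f in([28,-50,26],[26.5,-50,18],[25,-50,14.5]):rows(o+Z@np.array(f)-T[:,0]*88,T)
E
```

```text
foot now [ 28.  -50.9  36. ]
turn [-0.    -0.001  0.004] deg 0.2 shift cm [ 0.87  0.06 -0.51]
turn [-0.    -0.001  0.004] deg 0.2 shift cm [ 1.48  0.06 -1.04]
turn [-0.    -0.001  0.004] deg 0.2 shift cm [ 1.71  0.06 -1.35]
```

```bash
python3 -m pendant '[[0,0,0.002,0.45,0,-0.25,0],[0,0,0.004,0.85,0,-0.5,0],[0,0,0.004,1.15,0,-0.75,0],[0,0,0.004,1.45,0,-1.0,0],[0,0,0.004,1.45,0,-1.0,0]]';  python3 - <<'E'
from h import *
yaw=np.radians(10);Z=R.from_euler('z',yaw).as_matrix();o=np.array([549.8,-223,0]);p,M=pose()
print("foot now",(Z.T@(p+M[:,0]*88-o)).round(1))
E
```

```text
time_s: 8.72
eef_pos: [541.2, -275.5, 94.2]
ee_rot: [0.862, -0.043, 0.499, 0.076]
force: [0.8, 1.0, -2.8]
grip_width: 0.085
foot now [ 26.3 -50.2  17.9]
```

```bash
python3 -m pendant '[[0,0,0,0.1,0,-0.1,0],[0,0,0,0.19,0,-0.2,0],[0,0,0,0.28,0,-0.3,0],[0,0,0,0.28,0,-0.3,0],[0,0,0,0.28,0,-0.3,0]]';  python3 - <<'E'
from h import *
yaw=np.radians(10);Z=R.from_euler('z',yaw).as_matrix();o=np.array([549.8,-223,0]);p,M=pose()
print("foot now",(Z.T@(p+M[:,0]*88-o)).round(1),sense()["force"])
c=vision.calibration("scene");im=vision.capture("scene")
cv2.imwrite("pics/s7a.png",cv2.resize(im[150:255,135:255,::-1],None,fx=5.7,fy=5.7,interpolation=cv2.INTER_CUBIC))
E
```

```text
time_s: 9.35
eef_pos: [540.2, -275.8, 90.7]
ee_rot: [0.862, -0.043, 0.499, 0.076]
force: [0.5, -0.1, -3.1]
grip_width: 0.086
foot now [ 25.3 -50.3  14.4] [ 0.53568381 -0.1239731  -3.08826221]
```

View pics/s7a.png

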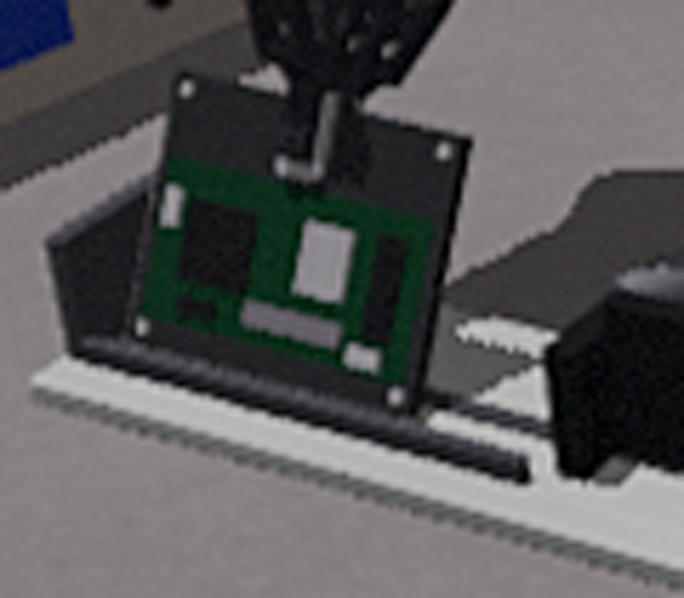

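The lower edge is now behind the lip and just off the ledge, with the full weight still on the wrist. I creep down until I feel contact.

```bash
python3 -m pendant '[[0,0,0,0.05,0,-0.03,0],[0,0,0,0.1,0,-0.06,0],[0,0,0,0.15,0,-0.09,0],[0,0,0,0.15,0,-0.09,0],[0,0,0,0.15,0,-0.09,0]]'
```

```text
time_s: 10.02
eef_pos: [540.3, -276.0, 89.4]
ee_rot: [0.863, -0.044, 0.498, 0.075]
force: [-4.4, -0.2, 4.9]
grip_width: 0.088
```

Contact: the vertical force went from −3 to +5 N, so the board is on the ledge. I let go gently.

```bash
python3 -m pendant '[[0,0,0,0,0,0,0.12],[0,0,0,0,0,0,0.16],[0,0,0,0,0,0,0.22],[0,0,0,0,0,0,0.3],[0,0,0,0,0,0,0.4]]';python3 -m pendant '[[0,0,0,0,0,0,0.4],[0,0,0,0,0,0,0.4],[0,0,0,0,0,0,0.4],[0,0,0,0,0,0,0.4],[0,0,0,0,0,0,0.4]]'; python3 - <<'E'
from h import *
im=vision.capture("wrist");cv2.imwrite("pics/w8.png",im[:,:,::-1])
c=vision.calibration("scene");im=vision.capture("scene")
cv2.imwrite("pics/s8a.png",cv2.resize(im[150:255,135:255,::-1],None,fx=5.7,fy=5.7,interpolation=cv2.INTER_CUBIC))
E
```

```text
time_s: 10.65
eef_pos: [540.2, -275.8, 88.8]
ee_rot: [0.862, -0.043, 0.499, 0.076]
force: [0.1, -0.0, -0.8]
grip_width: 0.396
time_s: 11.28
eef_pos: [540.2, -275.9, 88.9]
ee_rot: [0.862, -0.043, 0.499, 0.076]
force: [0.4, -0.6, -0.2]
grip_width: 0.4
```

View pics/w8.png

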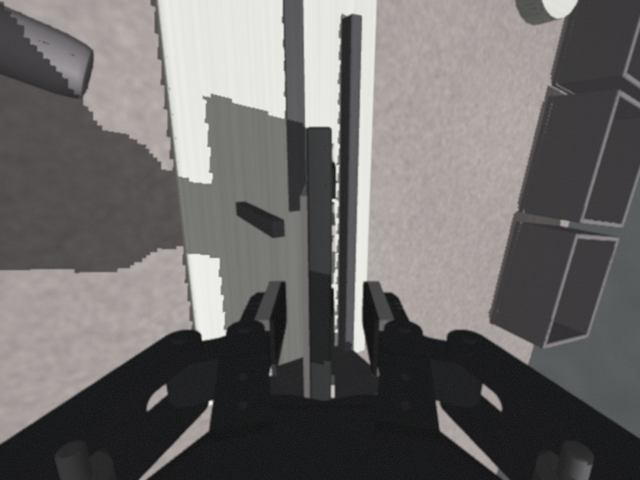

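View pics/s8a.png

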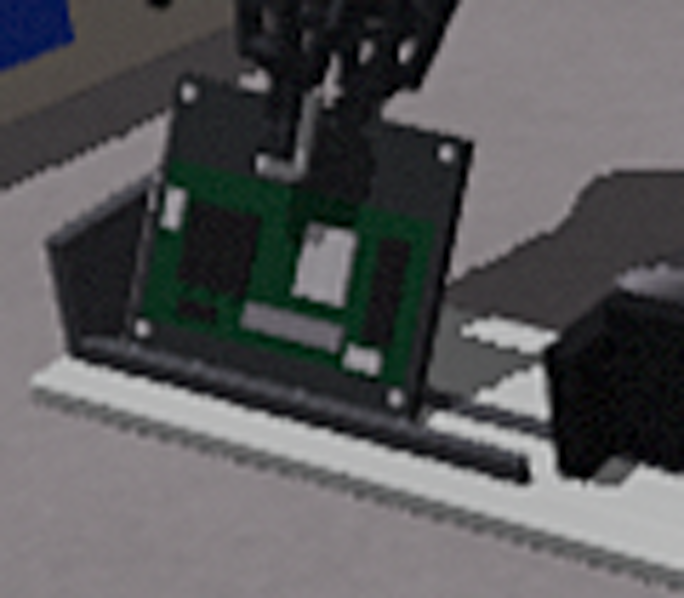

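The board leans flat on the rest (in the wrist view its edge at (318,230) lies along the rest at (303,230)), and the fingers are clear on both sides. I back out along the fingers.

```bash
python3 -m pendant '[[0,0,0,-2,0,0,0.4],[0,0,0,-5,0,0,0.4],[0,0,0,-8,0,0,0.4],[0,0,0,-11,0,0,0.4],[0,0,0,-13,0,0,0.4]]'; python3 - <<'E'
from h import *
yaw=np.radians(10);Z=R.from_euler('z',yaw).as_matrix();o=np.array([549.8,-223,0])
rows(o+Z@np.array([5,190,180.]),tool(yaw))
E
```

```text
time_s: 12.0
eef_pos: [475.9, -287.5, 202.8]
ee_rot: [0.863, -0.044, 0.499, 0.075]
force: [-0.3, 0.2, -0.3]
grip_width: 0.4
turn [-0.     0.523  0.001] deg 29.9 shift cm [ 6.4  24.07  6.57]
```

```bash
python3 -m pendant '[[0,0.1,0,1.2,4.8,1.3,0],[0,0.21,0,2.5,9.6,2.6,0],[0,0.32,0,3.8,14.4,3.9,0],[0,0.43,0,5.1,19.2,5.2,0],[0,0.523,0,6.4,24.1,6.6,0]]'; python3 - <<'E'
from h import *
import pickle
p,M=pose();print(p)
c=vision.calibration("wrist");im=vision.capture("wrist");cv2.imwrite("pics/w9.png",im[:,:,::-1]);pickle.dump(c,open("w9.pkl","wb"))
yaw=np.radians(10);Z=R.from_euler('z',yaw).as_matrix();o=np.array([549.8,-223,0])
print("fin end",[proj(c,o+Z@np.array(q)).round(0) for q in ([5,159,88.],[5,159,20.])])
rows(o+Z@np.array([5,188,48.]),tool(yaw))
E
```

```text
time_s: 12.62
eef_pos: [522.5, -32.7, 179.4]
ee_rot: [0.703, -0.062, 0.706, 0.061]
force: [0.3, -1.2, 0.5]
grip_width: 0.003
[522.50157943 -32.65180076 179.38448565]
fin end [array([322., 285.]), array([323., 255.])]
turn [ 0.005 -0.007 -0.002] deg 0.5 shift cm [13.07 -1.01 -0.21]
```

View pics/w9.png

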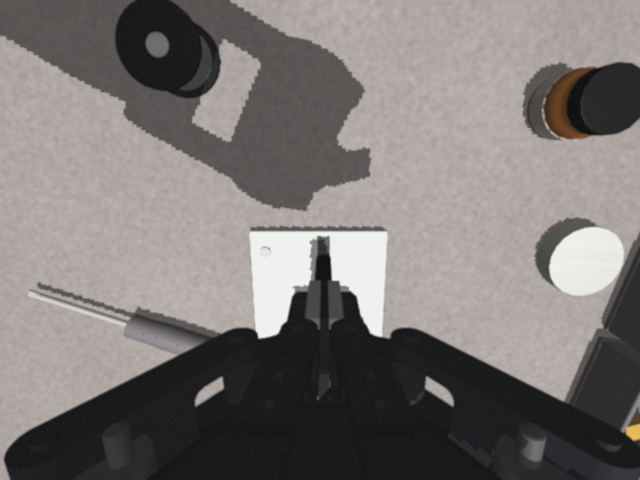

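The fin top shows at (322,265), aligned with the closed fingers, with nothing under them beyond its end. I go down behind it.

```bash
python3 -m pendant '[[0,-0.007,0,3,0,-0.2,0],[0,-0.007,0,6,0,-0.2,0],[0,-0.007,0,9,0,-0.2,0],[0,-0.007,0,12,0,-0.2,0],[0,-0.007,0,13.1,0,-0.2,0]]'; python3 -m pendant '[[0,0,0,0,-0.6,0,0],[0,0,0,0,-1.2,0,0],[0,0,0,0,-1.8,0,0],[0,0,0,0,-2.4,0,0],[0,0,0,0,-2.8,0,0]]';python3 - <<'E'
from h import *
p,M=pose()
yaw=np.radians(10);Z=R.from_euler('z',yaw).as_matrix();o=np.array([549.8,-223,0])
print("tcp in stand",Z.T@(p-o)); rows(o+Z@np.array([5,97,48.]),tool(yaw))
c=vision.calibration("scene");im=vision.capture("scene")
cv2.imwrite("pics/s10.png",cv2.resize(im[140:260,135:300,::-1],None,fx=4.5,fy=4.5,interpolation=cv2.INTER_CUBIC))
E
```

```text
time_s: 13.3
eef_pos: [519.4, -34.5, 46.8]
ee_rot: [0.706, -0.061, 0.703, 0.062]
force: [1.1, -0.3, -0.6]
grip_width: 0.003
time_s: 13.92
eef_pos: [525.4, -62.6, 48.7]
ee_rot: [0.707, -0.061, 0.702, 0.062]
force: [-0.7, 1.6, 5.2]
grip_width: 0.002
tcp in stand [  3.85615811 162.2039553   48.73260633]
turn [-0.     0.007 -0.   ] deg 0.4 shift cm [ 0.07 -6.52  0.11]
```

View pics/s10.png

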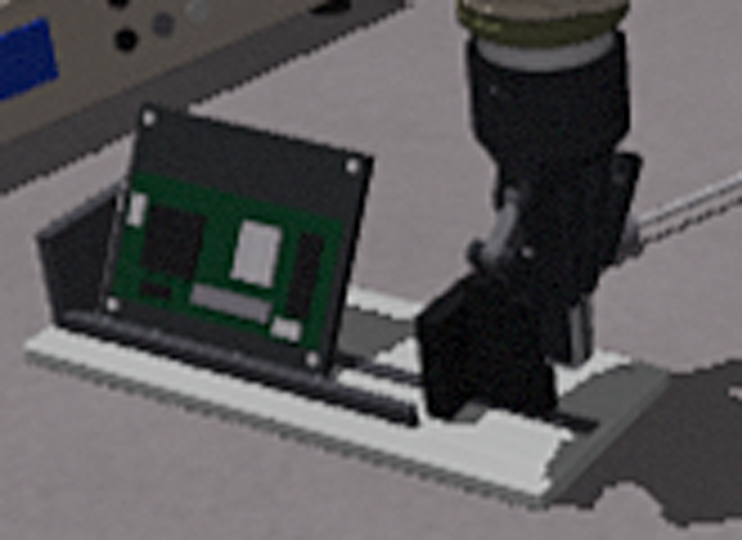

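A 5 N upward force appeared while the tool rose about 2 mm, so a wider part of the gripper may be brushing the fin's top. I raise the tool 15 mm and watch the force.

```bash
python3 -m pendant '[[0,0,0,-0.5,0.2,0,0],[0,0,0,-1.0,0.2,0,0],[0,0,0,-1.5,0.2,0,0],[0,0,0,-1.5,0.2,0,0],[0,0,0,-1.5,0.2,0,0]]'; python3 - <<'E'
from h import *
p,M=pose()
yaw=np.radians(10);Z=R.from_euler('z',yaw).as_matrix();o=np.array([549.8,-223,0])
print("tcp in stand",Z.T@(p-o)); rows(o+Z@np.array([5,97,48.]),tool(yaw))
c=vision.calibration("wrist");im=vision.capture("wrist");cv2.imwrite("pics/w11.png",im[:,:,::-1])
c=vision.calibration("scene");im=vision.capture("scene")
cv2.imwrite("pics/s11.png",cv2.resize(im[140:260,135:300,::-1],None,fx=4.5,fy=4.5,interpolation=cv2.INTER_CUBIC))
E
```

```text
time_s: 14.6
eef_pos: [524.5, -60.2, 63.0]
ee_rot: [0.706, -0.061, 0.702, 0.062]
force: [-0.3, -0.2, -0.0]
grip_width: 0.002
tcp in stand [  3.33412436 164.71171982  63.03952097]
turn [ 0.     0.006 -0.001] deg 0.3 shift cm [ 1.5  -6.77  0.16]
```

View pics/s11.png

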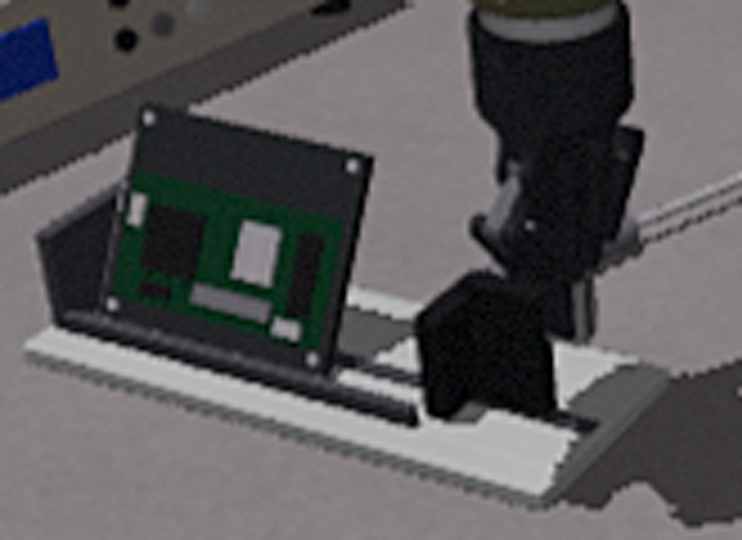

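View pics/w11.png

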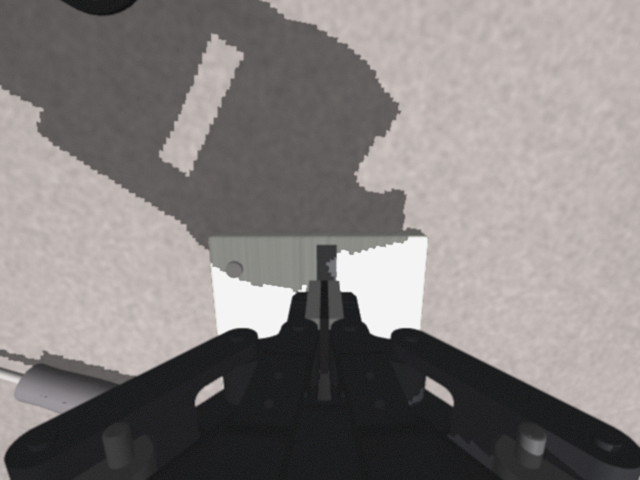

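Free again, with no force. I push with the fingertips at 63 mm height, slowly, stopping short of the board.

```bash
python3 -m pendant '[[0,0.006,0,0,-1,0.15,0],[0,0.006,0,0,-2,0.15,0],[0,0.006,0,0,-3,0.15,0],[0,0.006,0,0,-4,0.15,0],[0,0.006,0,0,-5,0.15,0]]'; python3 -m pendant '[[0,0,0,0,-0.4,0,0],[0,0,0,0,-0.8,0,0],[0,0,0,0,-1,0,0],[0,0,0,0,-1,0,0],[0,0,0,0,-1,0,0]]'; python3 - <<'E'
from h import *
p,M=pose()
yaw=np.radians(10);Z=R.from_euler('z',yaw).as_matrix();o=np.array([549.8,-223,0])
print("tcp in stand",Z.T@(p-o))
c=vision.calibration("scene");im=vision.capture("scene")
cv2.imwrite("pics/s12.png",cv2.resize(im[150:255,145:265,::-1],None,fx=5.7,fy=5.7,interpolation=cv2.INTER_CUBIC))
im=vision.capture("top");cv2.imwrite("pics/t12.png",cv2.resize(im[150:270,380:570,::-1],None,fx=4,fy=4,interpolation=cv2.INTER_CUBIC))
E
```

```text
time_s: 15.32
eef_pos: [534.8, -109.9, 63.0]
ee_rot: [0.704, -0.061, 0.704, 0.062]
force: [-0.5, 2.1, -1.2]
grip_width: 0.002
time_s: 15.95
eef_pos: [536.7, -119.3, 63.4]
ee_rot: [0.705, -0.062, 0.704, 0.062]
force: [-0.0, 0.2, 0.3]
grip_width: -0.002
tcp in stand [  5.11891187 104.43119025  63.37752665]
```

View pics/s12.png

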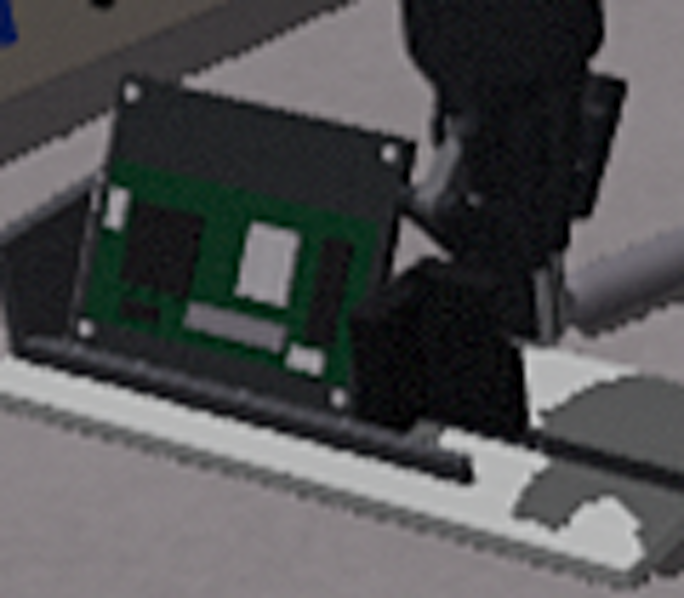

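View pics/t12.png

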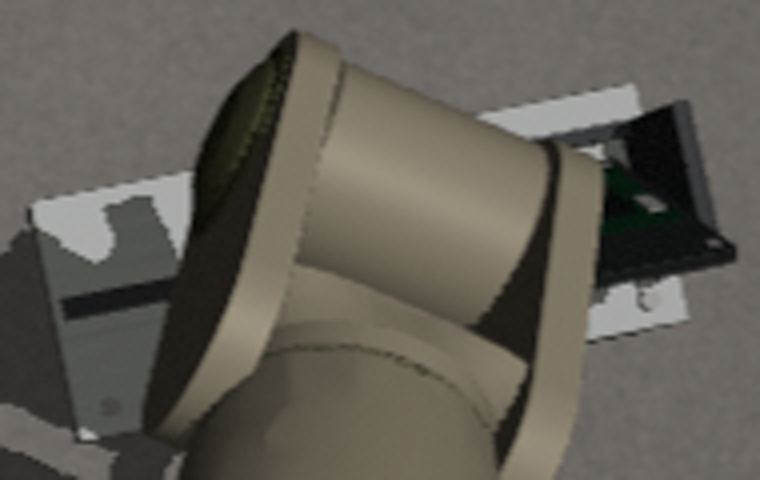

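```bash
python3 -m pendant '[[0,0,0,0,-0.15,0,0],[0,0,0,0,-0.3,0,0],[0,0,0,0,-0.45,0,0],[0,0,0,0,-0.6,0,0],[0,0,0,0,-0.6,0,0]]'; python3 - <<'E'
from h import *
p,M=pose();f=sense()["force"]
yaw=np.radians(10);Z=R.from_euler('z',yaw).as_matrix();o=np.array([549.8,-223,0])
print("tcp in stand",Z.T@(p-o),"f",(Z.T@f).round(1))
im=vision.capture("scene")
cv2.imwrite("pics/s13.png",cv2.resize(im[170:245,185:255,::-1],None,fx=7.5,fy=7.5,interpolation=cv2.INTER_CUBIC))
E
```

```text
time_s: 16.68
eef_pos: [537.5, -125.2, 63.0]
ee_rot: [0.704, -0.062, 0.704, 0.062]
force: [-0.3, 0.5, 0.5]
grip_width: -0.001
tcp in stand [ 4.86236058 98.40320856 63.04780457] f [-0.2  0.6  0.5]
```

View pics/s13.png

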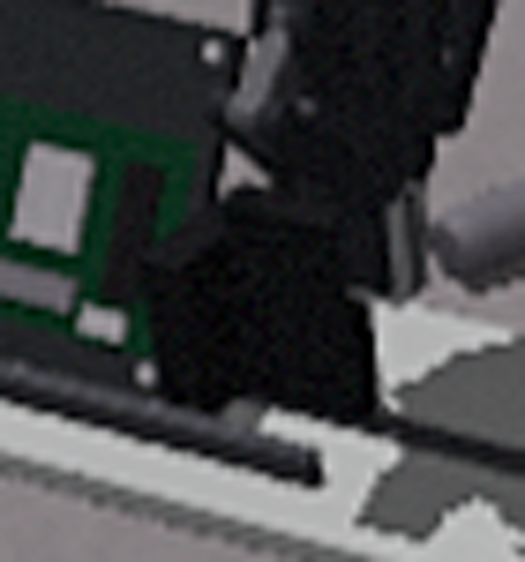

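```bash
python3 - <<'E'
from h import *
yaw=np.radians(10);Z=R.from_euler('z',yaw).as_matrix();o=np.array([549.8,-223,0])
c=vision.calibration("scene")
for Y in (98,34,30,28,26,24): print(Y,proj(c,o+Z@np.array([32.5,Y,74.])).round(1),proj(c,o+Z@np.array([32.5,Y,14.])).round(1))
for y in (20,25): print("board end bottom front",y,proj(c,o+Z@np.array([27,y,16.])).round(1),"top front",proj(c,o+Z@np.array([27-60,y,16+104.])).round(1))
print("seen now",185+150/7.5,170+266/7.5, "initial",135+478/5,170+203/5,"board top corner",145+413/5.7,150+145/5.7)
E
```

```text
98 [228.3 210.2] [230.9 232.6]
34 [205.  204.1] [208.2 226.3]
30 [203.6 203.8] [206.8 225.9]
28 [202.9 203.6] [206.1 225.7]
26 [202.2 203.4] [205.4 225.5]
24 [201.4 203.2] [204.7 225.3]
board end bottom front 20 [204.6 223.1] top front [214.5 173.3]
board end bottom front 25 [206.4 223.6] top front [216.2 173.7]
seen now 205.0 205.46666666666667 initial 230.6 210.6 board top corner 217.4561403508772 175.43859649122805
```

By projection the stop's face is at y ≈ 27 mm and the board's end at about 25 mm. A few millimetres more should touch.

```bash
python3 -m pendant '[[0,0,0,0,-0.1,0,0],[0,0,0,0,-0.2,0,0],[0,0,0,0,-0.3,0,0],[0,0,0,0,-0.4,0,0],[0,0,0,0,-0.4,0,0]]'; python3 - <<'E'
from h import *
p,M=pose();f=sense()["force"]
yaw=np.radians(10);Z=R.from_euler('z',yaw).as_matrix();o=np.array([549.8,-223,0])
print("tcp in stand",Z.T@(p-o),"f",(Z.T@f).round(1))
im=vision.capture("scene")
cv2.imwrite("pics/s14.png",cv2.resize(im[150:255,145:265,::-1],None,fx=5.7,fy=5.7,interpolation=cv2.INTER_CUBIC))
E
```

```text
time_s: 17.35
eef_pos: [538.1, -128.9, 63.0]
ee_rot: [0.704, -0.061, 0.704, 0.062]
force: [-0.4, 2.6, 1.0]
grip_width: -0.0
tcp in stand [ 4.81652052 94.71852717 63.02168079] f [0.1 2.6 1. ]
```

View pics/s14.png

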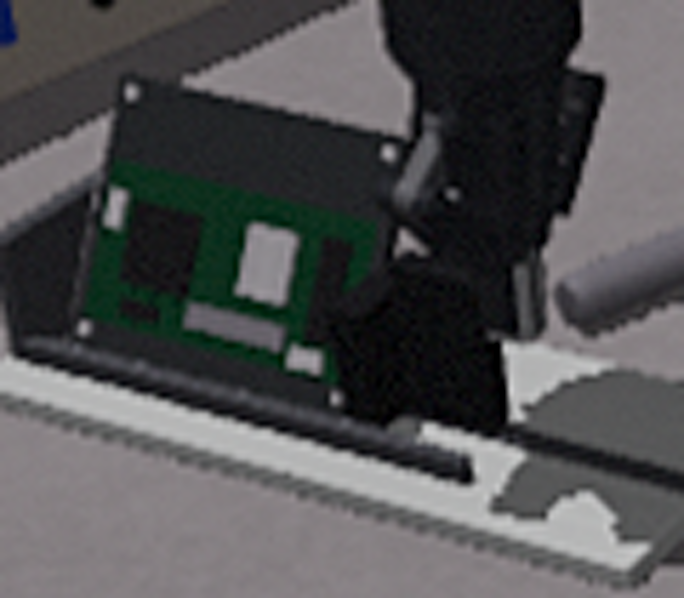

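```bash
python3 -m pendant '[[0,0,0,0,-0.1,0,0],[0,0,0,0,-0.2,0,0],[0,0,0,0,-0.3,0,0],[0,0,0,0,-0.3,0,0],[0,0,0,0,-0.3,0,0]]'; python3 - <<'E'
from h import *
p,M=pose();f=sense()["force"]
yaw=np.radians(10);Z=R.from_euler('z',yaw).as_matrix();o=np.array([549.8,-223,0])
print("tcp in stand",Z.T@(p-o),"f",(Z.T@f).round(1))
im=vision.capture("scene")
cv2.imwrite("pics/s15.png",cv2.resize(im[150:255,145:265,::-1],None,fx=5.7,fy=5.7,interpolation=cv2.INTER_CUBIC))
b=cv2.imread("pics/s12.png");d=cv2.imread("pics/s15.png")
def sh(x):return cv2.cvtColor(x[70:350,90:290],cv2.COLOR_BGR2GRAY).astype(np.float32)
for n in("s8a","s12","s14"):
  if n!="s8a": print(n,np.array(cv2.phaseCorrelate(sh(cv2.imread(f"pics/{n}.png")),sh(d))[0])/5.7)
E
```

```text
time_s: 18.02
eef_pos: [538.7, -132.0, 63.0]
ee_rot: [0.704, -0.061, 0.704, 0.062]
force: [-0.7, 1.7, -0.4]
grip_width: 0.001
tcp in stand [ 4.84057889 91.56651721 63.02807304] f [-0.4  1.8 -0.4]
s12 [-0.10819755  0.00784146]
s14 [-0.085743   -0.00541681]
```

View pics/s15.png

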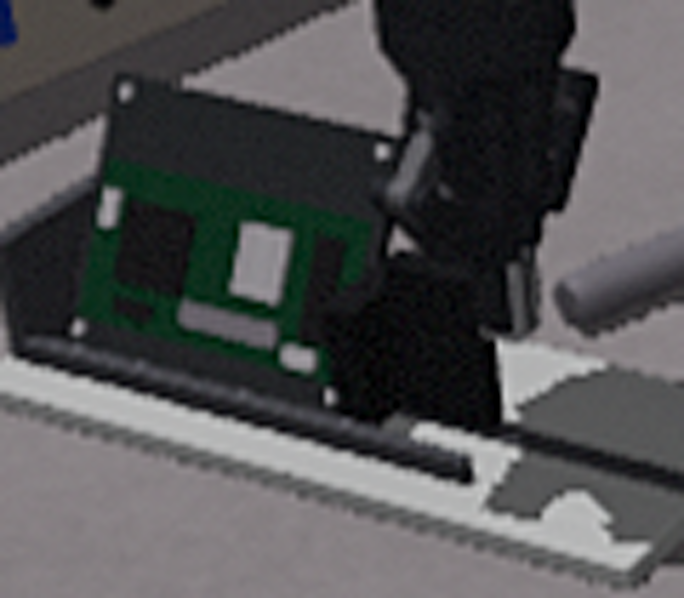

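The board's holes shifted about 1 px (131→125 in the crop), roughly 3 mm along the ledge, so the stop is in contact with its end. I retreat away from the stop, then up, and check.

```bash
python3 -m pendant '[[0,0,0,0,1,0,0],[0,0,0,0,2.5,0,0],[0,0,0,0,4,0,0],[0,0,0,0,5.5,0,0],[0,0,0,-2,7,0,0]]'; python3 -m pendant '[[0,0,0,-4,0,0,0],[0,0,0,-8,0,0,0],[0,0,0,-12,0,0,0],[0,0,0,-16,0,0,0],[0,0,0,-18,0,0,0]]'; python3 - <<'E'
from h import *
yaw=np.radians(10)
rows([530,-80,260],tool(yaw))
im=vision.capture("scene")
cv2.imwrite("pics/s16.png",im[:,:,::-1])
cv2.imwrite("pics/s16a.png",cv2.resize(im[150:255,135:265,::-1],None,fx=5.5,fy=5.5,interpolation=cv2.INTER_CUBIC))
im=vision.capture("wrist");cv2.imwrite("pics/w16.png",im[:,:,::-1])
im=vision.capture("top");cv2.imwrite("pics/t16.png",im[:,:,::-1])
E
```

```text
time_s: 18.7
eef_pos: [525.6, -61.5, 82.4]
ee_rot: [0.704, -0.061, 0.705, 0.062]
force: [0.4, -0.2, 1.0]
grip_width: -0.001
time_s: 19.32
eef_pos: [526.8, -62.4, 265.4]
ee_rot: [0.705, -0.062, 0.703, 0.062]
force: [-0.5, -0.3, -1.1]
grip_width: -0.002
turn [0.001 0.003 0.001] deg 0.2 shift cm [ 0.54 -1.79  0.01]
```

View pics/s16a.png

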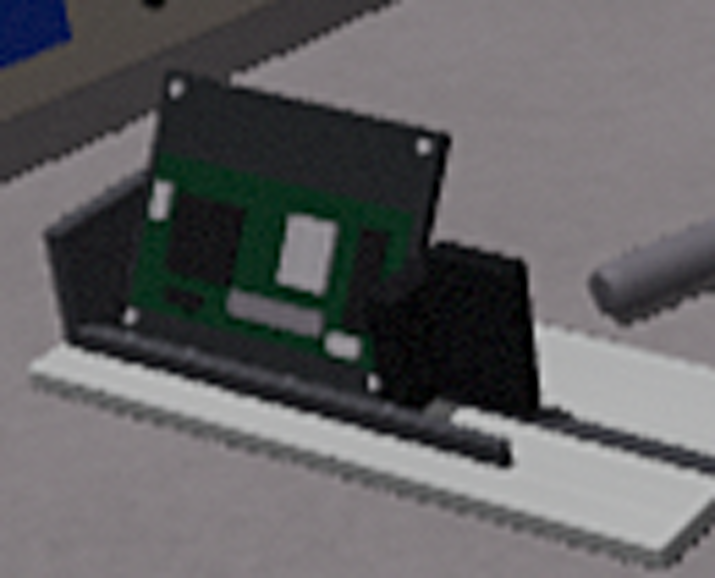

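View pics/t16.png

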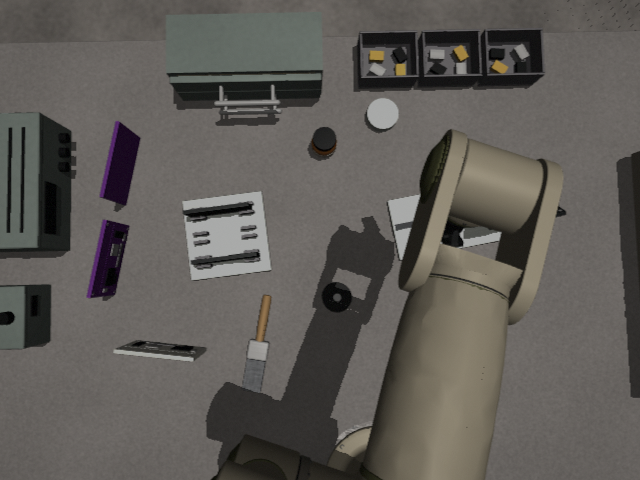

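View pics/w16.png

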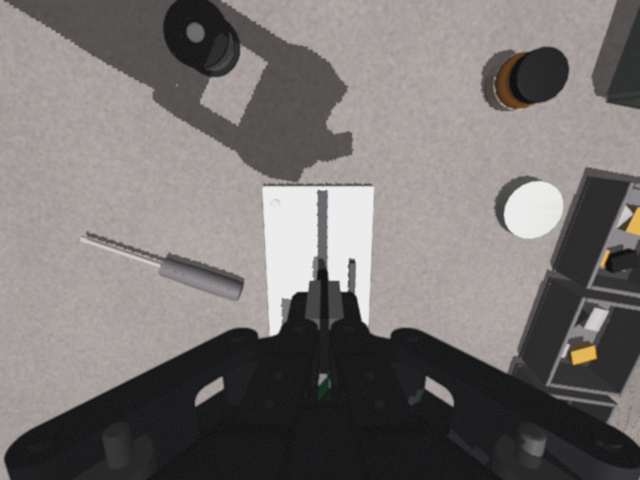

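The short boards are still in their slots and the bystanders are where they were. I take one more look from above at the board/stop contact.

```bash
python3 -m pendant '[[0,0,0,-0.5,-3,0,0.0],[0,0,0,-1,-7,0,0],[0,0,0,-1,-11,0,0],[0,0,0,-1,-13,0,0],[0,0,0,-1,-13,0,0]]'; python3 - <<'E'
from h import *
c=vision.calibration("wrist");im=vision.capture("wrist");cv2.imwrite("pics/w17.png",cv2.resize(im[120:340,240:420,::-1],None,fx=2.7,fy=2.7,interpolation=cv2.INTER_CUBIC))
im=vision.capture("scene");cv2.imwrite("pics/s17.png",im[:,:,::-1]);a=cv2.imread("pics/s16.png")
print(np.abs(im[150:255,135:235,::-1].astype(int)-a[150:255,135:235]).mean())
E
```

```text
time_s: 20.1
eef_pos: [549.0, -191.3, 271.9]
ee_rot: [0.704, -0.061, 0.705, 0.062]
force: [-0.2, -0.7, -0.5]
grip_width: -0.003
2.693079365079365
```

View pics/w17.png

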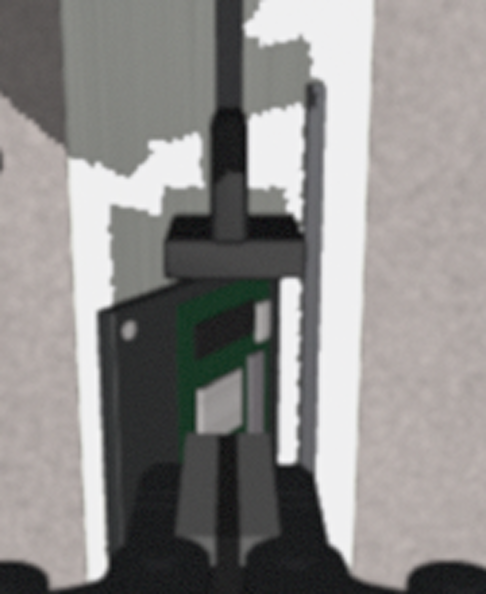

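View pics/s17.png

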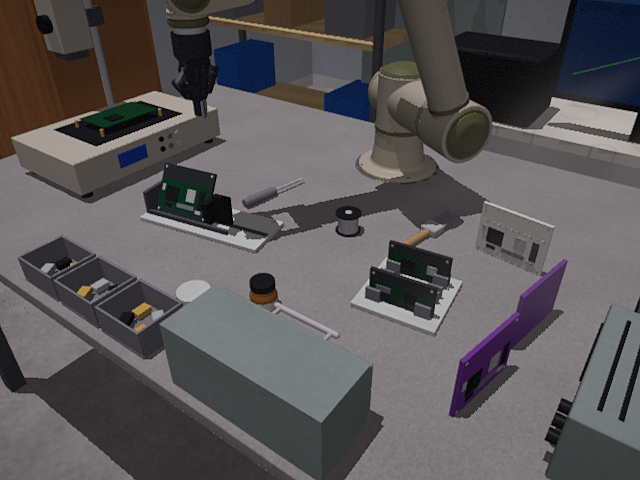

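The stop meets the board's end at crop (220,278), with no ledge showing between them. The board leans on the rest with its components out, and the robot is clear of everything. I hand in.

```bash
python3 -c "
from rig import job;print(job.finish_job())"
```

```text
the job is handed in; nothing more can be done
None
```

I lifted the tall board out of the middle slot and lowered it onto the ledge already tilted 30° to match the rest. Ledge contact showed as the vertical force going from −3 N to +5 N, and then I let go. I then pushed the stop in by the end of its fin. It met the board's end and pushed it on by about 3 mm, so the gap to the cheek is now about 7 mm. I handed in at about 20 s of the 51 s allowed.

- **Last pictures:** The board leans on the rest with its components out. The stop is against its free end with no gap visible. Both short boards are in their slots, nothing else looks moved, and the robot is clear.
- **One deviation:** On my first approach to the fin the gripper brushed its top, with about 5 N upward. I raised the tool 15 mm and pushed again without that force.
- **Contact check:** The wrist force was too noisy to show the stop meeting the board. I judged that contact from the shift of the board in the picture and from the close view, not from force.

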